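# Fit the vial wheel into the tilted blending mixer

### The arm

A 7-joint arm with a two-finger parallel gripper is mounted at the origin on the work surface. World frame = base frame: x ahead of the robot, y to its left, z up, the work surface at z = 0. Lengths are in m, angles in rad, forces in N, time in s.
With the tool pointing down it reaches from about 0.425 to 0.875 m from the base axis. Payload 4.7 kg.
Tool frame: the origin (TCP) lies midway between the tips of the shut fingers; the grasp point (between the pads) lies 19 mm behind it; z points along the fingers, y is the line along which they close (so a half turn about z gives the same grasp; the last joint's range is limited). The gripper opens to 87 mm and grips with 3 to 60 N. Pads are 19 mm wide; open, the fingers measure 117 mm over their backs; the gripper's body (75 mm by 190 mm) begins 51 mm behind the grasp point.
Start: joints at [1.362, 0.321, -0.07, 1.45, 0.023, 1.371, -0.057], TCP at [0.144, -0.634, 0.223] pointing down, gripper open.
Joint ranges: [-2.86, 2.86], [-0.3, 2.09], [-1.38, 1.24], [0.06, 2.45], [-1.56, 4.7], [0.09, 2.05], [-2.69, 2.69]. Speed limits (rad/s): [2.57, 2.57, 3.14, 3.14, 3.14, 3.14, 3.14].

### API

Orientations are given as a 3x3 rotation matrix whose columns are the frame's x, y, z axes.
In Python, from plant import monitor, capture, camera_info, arm, cut_out gives the robot as it stands.
- The arm moves only by the tool apply_moves, never from a script. Its argument "deltas" is a list of rows, each a list of 3 entries, a list of its own where there are three numbers: the shift along the tool's x, y, z in cm, then the turn, a rotation vector about the tool's x, y, z in degrees, then the opening, from 0 (shut) to 1 (fully open). A call has 1 to 8 rows; each row shifts and turns the commanded pose from where the row before left it, along the tool's axes as they then stand; what a row does not reach is not made up. A row lasts 1/8 s, in which the tool goes at most 62.5 mm and 10.7 degrees, less where a joint would pass 70% of its speed; a pose out of reach is approached as far as the arm can. A call with a gripper value outside its range is refused whole. The fingers move at their own pace and stop on an object; "grip_force" is the grip in N (left out, the last holds). Time passes only in rows, so rows that do not move let the fingers close. It gives the time, the measured TCP pose, the force, the opening and the grip force at its end, in the units of the state.
- monitor.get_state(): the state, without advancing time (a new reading comes with each control period).
- capture(name): name is "side" or "top"; returns (picture, depth): 480x640x3 uint8, blue, green, red; 480x640 float32, m along the optical axis (not along the pixel's ray), 0 where there is no reading.
- camera_info(name): a dict with "mtx" (3x3 intrinsics, pixels), "eye" and "orientation" of the camera in the world. Camera axes: x right, y down, z forward; pixel columns grow to the right and rows downward; lengths in m; the calibration is good to about 2 mm. A picture is of the moment at which its call begins. camera_info takes no time and is no camera call.
- arm.sign_off(): hands the job in; it is judged then, once.
Trained networks look in the newest picture that a camera, given by its name, has taken for a name from the list of things; names that differ only in an ending like _2 or _b are one class to them, and where a whole thing is asked for, a point or a joint stands for the part that bears it (a point fixed in the world has none). Each returns a list of dicts, best first, with "conf" (0 to 1); they miss things now and then, are a little off and sometimes report something else, mostly with a low value. They report only what shows in the picture. A call takes as long as a camera call.
- cut_out(thing, camera): "mask" (480x640 bool, what is visible of it) and "pixel" ([column, row] in pixels, amid what is visible of it).
The state is a dict: "time": time; "qpos": joint angles; "dq": joint speeds; "effort": joint torques, N m; "tcp_pos": TCP position; "orientation": TCP orientation; "ft_force": force on the tool from outside, world axes, zero at the start; "wrist_torque": the same for the moment, N m; "grip_width": opening from 0.0 (shut) to 1.0 (fully open); "gripper_force": force on a finger pad.
Only numpy, scipy, OpenCV 4.12 (cv2) and the standard library are available. Lean on these libraries where they do the work, as an engineer would, in place of code of your own. Each camera call takes 0.05 s, during which the arm holds its last target. There are 200 camera calls.

### The job

Put the vial wheel back into the blending mixer: lift it out of its wooden parking rack by the hub, thread its shaft down through both bearing blocks, and turn it by feel until the flat tongue at the shaft's end drops into the slot of the drive and the wheel's collar sits fully home on the upper block. Let go of it there, and do not knock over any of the small vials standing about.

Things in the scene. Friction and masses are not known exactly. Their poses are not given: they have to be found in the camera images.
- hub (a point): Centre, half-way up, of the square aluminium hub of the loose vial wheel: the grip, 26 x 26 mm (flats along x and y), 44 mm tall. z: the wheel's axis, up from shaft end to hub top. Below the hub: grey disc, 110 mm in diameter, 12 mm thick, with eight dark vial holes; then the collar. Wheel 0.25 to 0.45 kg, at first upright in the rack, turned at any angle.
- collar (a point): Centre of the underside of the wheel's steel collar (28 mm in diameter, 8 mm thick, under the disc), 42 mm below the hub's centre; axes as hub. This face rests on the rack, later on the upper block. From here the steel shaft, 16 mm in diameter, runs 100 mm down, then the tongue 12 mm more.
- shaft_end (a point): Centre of the end face of the tongue at the shaft's end, 154 mm below the hub's centre along the wheel's axis. The tongue is a flat steel blade 15 mm wide (along x), 5 mm thick (along y), 12 mm long; axes as hub.
- rack: Fixed wooden parking rack, 120 x 120 mm, 124 mm tall; origin at the centre of its underside, z up. Its 16 mm thick top board has a round hole 18 mm wide in the middle, in which the wheel hangs by its collar.
- bearings: Fixed line of two aluminium bearing blocks on the slate-grey mixer's sloping bed. Origin: centre of the upper block's hole at its top face, where the collar seats. z: common axis of the holes, up and out of them, leaning 26 degrees from vertical, roughly towards the robot; the shaft goes in along -z. x: away from the bed (bed at x = -38 mm), y: across. Blocks 46 x 52 mm. Nothing stands above z = 0.
- lower_bore (a point): Centre of the lower bearing block's hole at its top face, 64 mm below the upper block's top face on the same axis; axes as bearings. Both blocks are 12 mm thick, both holes round, 17.8 mm wide.
- drive_top (a point): Centre of the drive's top face, on the bearing axis 100 mm below the upper block's top face. A steel dog 26 mm across with one straight slot, 7.2 mm wide and 14 mm deep, at an unknown angle that is not reported; 0.15 N m of friction holds it. The tongue fits either way round, within about 8 degrees; else it stands on this face, the collar 12 mm short of its seat. Axes as bearings.
- mixer_foot (a point): Centre of the underside of the fixed mixer (upper block 0.19 m high). Base plate 220 x 120 mm, 14 mm thick, reaching 95 mm to -x and 125 mm to +x from here; z up, x horizontal, the way the bed slopes down, away from the robot.
- vial0: Bystander: small square glass vial, 22 x 22 mm, 54 mm tall, black round cap, loose; origin at the centre of its underside, z up.
- vial1: Bystander: small square glass vial, 22 x 22 mm, 54 mm tall, black round cap, loose; origin at the centre of its underside, z up.
- vial2: Bystander: small square glass vial, 22 x 22 mm, 54 mm tall, black round cap, loose; origin at the centre of its underside, z up.
- vial3: Bystander: small square glass vial, 22 x 22 mm, 54 mm tall, black round cap, loose; origin at the centre of its underside, z up.
- vial4: Bystander: small square glass vial, 22 x 22 mm, 54 mm tall, black round cap, loose; origin at the centre of its underside, z up.

How it is judged:
On the way, in this order (a step that is already met when the one before it is completed fails the run):
1. the shaft's end is through the upper bearing block (z of shaft_end in the frame of bearings below -0.016 m and x of shaft_end in the frame of bearings between -0.004 and 0.004 m and y of shaft_end in the frame of bearings between -0.004 and 0.004 m), for 0.1 s.
2. the shaft's end is through the lower bearing block (z of shaft_end in the frame of bearings below -0.082 m and x of shaft_end in the frame of bearings between -0.004 and 0.004 m and y of shaft_end in the frame of bearings between -0.004 and 0.004 m), for 0.1 s.
At the end, for the whole second after the job is handed in: The tongue's end is less than 3 mm short of fully home (112 mm below the upper block's top face) and within 4 mm of the bearing axis, the wheel's axis within 0.06 rad of the bearing axis; the wheel is let go and at rest, and all five vials are upright (tilted less than 0.5 rad) (z of shaft_end in the frame of bearings below -0.109 m and x of shaft_end in the frame of bearings between -0.004 and 0.004 m and y of shaft_end in the frame of bearings between -0.004 and 0.004 m and angle between the z axis of hub and the z axis of bearings, either way round below 0.06 rad and linear speed of wheel below 0.02 m/s and angle between each of vial0, vial1, vial2, vial3, vial4's own z axis and vertical below 0.5 rad); the robot touches nothing.
It fails at once if a vial is knocked over (angle between any of vial0, vial1, vial2, vial3, vial4's own z axis and vertical above 0.5 rad).
It also fails if it takes over 64 s, if anything falls off the work surface, if the arm or the gripper's body presses on something with over 40 N, if the wrist force passes 120 N, or if a joint passes its speed limit or range.

## Working session

There is one attempt and no reset: what is moved stays moved. The work goes in short steps, Python scripts to look and compute and a tool call to move; the robot and the scene stay as the last step left them, time stands still between calls to the robot, and variables do not carry over. Pictures are saved under pics/ and viewed, at most 10 in all, crops included, and the job is handed in when it is done.

Besides the shell and the picture viewer there is one more tool, called after "Request:" by a JSON object that holds its "op" and its "data", one argument or row to a line. apply_moves: Moves the arm, as the interface text tells. Its arguments: {"type":"object","properties":{"deltas":{"type":"array"},"grip_force":{"type":"number"}},"required":["deltas"]}

```bash
mkdir -p pics; ls; python3 - <<'E'
from plant import monitor,capture,camera_info,cut_out
import numpy as np,cv2
s=monitor.get_state();print({k:np.round(v,3).tolist() for k,v in s.items()})
for n in("side","top"):
    im,d=capture(n);cv2.imwrite(f"pics/{n}0.png",im);np.save(f"{n}0.npy",d)
    c=camera_info(n);print(n,c)
    for t in("hub","rack","bearings","vial0"):
        for r in cut_out(t,n)[:6]:print(t,round(r["conf"],2),r["pixel"],r["mask"].sum())
E
```

```text
pics
{'time': 0.0, 'qpos': [1.362, 0.322, -0.07, 1.452, 0.023, 1.371, -0.057], 'dq': [-0.0, -0.0, 0.001, -0.002, -0.001, -0.0, 0.002], 'effort': [-0.0, -49.128, -0.404, -31.252, -0.064, 0.044, 0.0], 'tcp_pos': [0.143, -0.633, 0.221], 'orientation': [[0.975, 0.221, -0.001], [0.221, -0.975, 0.002], [-0.0, -0.002, -1.0]], 'ft_force': [0.348, 0.116, 0.565], 'wrist_torque': [-0.049, -0.057, 0.006], 'gripper_force': 0.0, 'grip_width': 1.0}
side {'mtx': array([[516.43820215,   0.        , 320.91863037],
       [  0.        , 516.43820215, 252.53867103],
       [  0.        ,   0.        ,   1.        ]]), 'eye': array([-0.07328477,  0.59725906,  0.67922453]), 'orientation': array([[-0.69407932, -0.38576278,  0.60781656],
       [-0.71973073,  0.35361222, -0.59744964],
       [ 0.01554247, -0.8521417 , -0.52308026]])}
hub 0.58 [355.9, 212.7] 1261
rack 0.78 [361.6, 251.1] 3218
rack 0.39 [203.4, 262.0] 1428
bearings 0.68 [203.7, 262.9] 1522
vial0 0.81 [267.5, 309.3] 286
vial0 0.65 [165.4, 332.5] 374
vial0 0.6 [383.7, 336.5] 318
vial0 0.59 [311.3, 253.5] 217
vial0 0.52 [393.5, 254.8] 199
top {'mtx': array([[483.13329856,   0.        , 322.59146301],
       [  0.        , 483.13329856, 243.10042512],
       [  0.        ,   0.        ,   1.        ]]), 'eye': array([ 0.41344765, -0.01333505,  1.02896869]), 'orientation': array([[ 2.24573785e-02, -9.90299117e-01,  1.37125220e-01],
       [-9.99744406e-01, -2.26025184e-02,  4.98700957e-04],
       [ 2.60551219e-03, -1.37101371e-01, -9.90553595e-01]])}
hub 0.84 [420.9, 199.0] 2586
hub 0.68 [228.4, 178.6] 2404
rack 0.87 [401.7, 224.4] 1834
bearings 0.68 [228.4, 180.5] 2291
vial0 0.68 [274.3, 216.4] 168
vial0 0.67 [382.7, 175.0] 158
vial0 0.54 [328.5, 324.9] 107
vial0 0.49 [189.0, 185.1] 181
vial0 0.45 [442.1, 243.9] 166
```

View pics/side0.png

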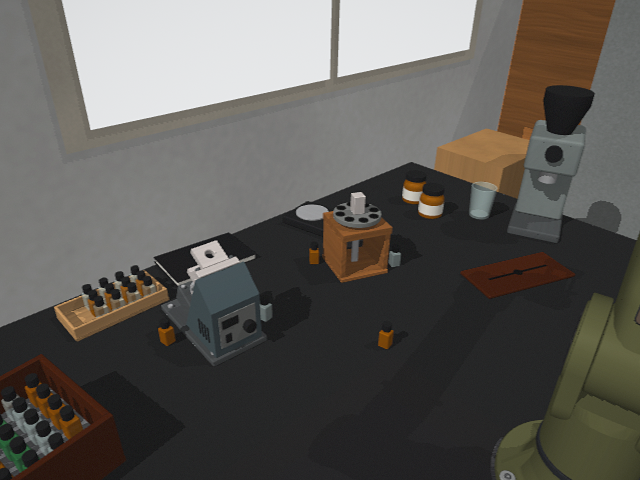

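View pics/top0.png

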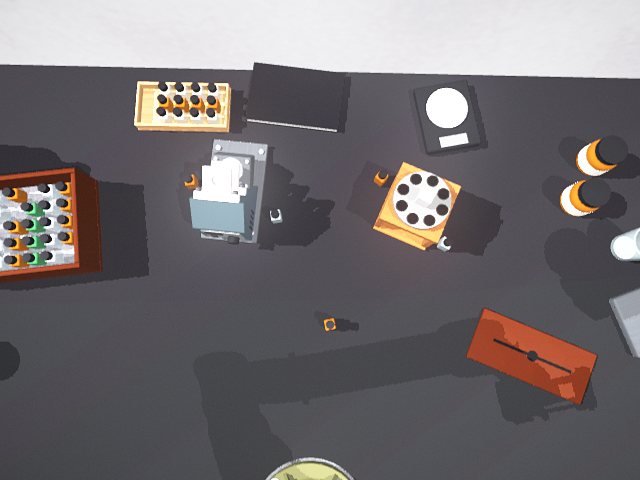

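The side view shows the mixer's upper block with its hole near (210,254) and the wheel in the rack near (358,212). In the top view the blocks are near (228,175) and the wheel near (421,199), with vials near both.

```bash
cat > h.py <<'E'
import numpy as np,cv2
from plant import monitor,capture,camera_info,cut_out
def cloud(n,d):
    c=camera_info(n);K=c["mtx"];v,u=np.mgrid[:480,:640]
    p=np.stack([(u-K[0,2])/K[0,0]*d,(v-K[1,2])/K[1,1]*d,d],-1)
    P=p@np.array(c["orientation"]).T+c["eye"];P[d<=0]=np.nan;return P
def proj(n,X):
    c=camera_info(n);q=(np.asarray(X)-c["eye"])@c["orientation"];q=q@c["mtx"].T;return q[...,:2]/q[...,2:]
E
python3 - <<'E'
from h import *
for n,b in(("top",(380,150,460,245)),("side",(325,180,395,235))):
    P=cloud(n,np.load(f"{n}0.npy"));x0,y0,x1,y1=b;Q=P[y0:y1,x0:x1].reshape(-1,3)
    Q=Q[np.isfinite(Q).all(1)]
    h,e=np.histogram(Q[:,2],np.arange(0.1,.23,.004));print(n,[(round(a,3),int(k)) for a,k in zip(e,h)])
    D=Q[(Q[:,2]>.138)&(Q[:,2]<.15)];print("disc",D.mean(0),D.min(0),D.max(0))
    T=Q[Q[:,2]>.178];print("hubtop",np.median(T,0),T.min(0),T.max(0),len(T))
    r=cv2.minAreaRect(T[:,:2].astype(np.float32)*1000);print(r)
# mixer
from scipy.ndimage import median_filter
for n,b in(("top",(190,135,275,250)),("side",(160,230,270,360))):
    P=cloud(n,np.load(f"{n}0.npy"));x0,y0,x1,y1=b
    dx=np.gradient(P,axis=1);dy=np.gradient(P,axis=0);N=np.cross(dx,dy);N/=np.linalg.norm(N,axis=-1,keepdims=True);N*=np.sign(N[...,2:])
    A=P[y0:y1,x0:x1].reshape(-1,3);M=N[y0:y1,x0:x1].reshape(-1,3)
    k=(abs(M[:,2]-np.cos(np.radians(26)))<.06)&(M[:,0]<-.2)&(A[:,2]>.03)
    print(n,k.sum(),np.median(A[k],0) if k.any() else 0)
    h,e=np.histogram(A[k,2],np.arange(0.05,.24,.01));print(list(zip(e.round(2),h)))
    print("normal",np.median(M[k],0))
    im=cv2.imread(f"pics/{n}0.png")[y0-5:y1+5,x0-5:x1+5]
    im=cv2.resize(im,None,fx=4.4,fy=4.4,interpolation=cv2.INTER_CUBIC);cv2.imwrite(f"pics/{n}c.png",im)
    print(im.shape)
a=cv2.imread("pics/topc.png");b=cv2.imread("pics/sidec.png")
H=max(a.shape[0],b.shape[0]);pad=lambda i:cv2.copyMakeBorder(i,0,H-i.shape[0],0,0,cv2.BORDER_CONSTANT)
o=np.hstack([pad(a),pad(b)]);s=min(800/o.shape[1],600/o.shape[0]);cv2.imwrite("pics/crop1.png",cv2.resize(o,None,fx=s,fy=s));print(s)
E
```

```text
top [(np.float64(0.1), 2), (np.float64(0.104), 6), (np.float64(0.108), 34), (np.float64(0.112), 31), (np.float64(0.116), 37), (np.float64(0.12), 737), (np.float64(0.124), 447), (np.float64(0.128), 8), (np.float64(0.132), 15), (np.float64(0.136), 41), (np.float64(0.14), 1138), (np.float64(0.144), 1150), (np.float64(0.148), 29), (np.float64(0.152), 10), (np.float64(0.156), 9), (np.float64(0.16), 10), (np.float64(0.164), 13), (np.float64(0.168), 10), (np.float64(0.172), 10), (np.float64(0.176), 10), (np.float64(0.18), 15), (np.float64(0.184), 113), (np.float64(0.188), 91), (np.float64(0.192), 0), (np.float64(0.196), 0), (np.float64(0.2), 0), (np.float64(0.204), 0), (np.float64(0.208), 0), (np.float64(0.212), 0), (np.float64(0.216), 0), (np.float64(0.22), 0), (np.float64(0.224), 0)]
disc [ 0.62026833 -0.19593677  0.14399939] [ 0.56724574 -0.25225182  0.13823378] [ 0.676553   -0.14260783  0.14985996]
hubtop [ 0.62092916 -0.19630319  0.18746564] [ 0.60574283 -0.21321325  0.17802487] [ 0.63752752 -0.18066737  0.19134084] 224
((621.9795532226562, -196.8257598876953), (25.676904678344727, 26.
[... 1905 characters left out ...]
94694 0.14429163]
[(np.float64(0.05), np.int64(12)), (np.float64(0.06), np.int64(7)), (np.float64(0.07), np.int64(16)), (np.float64(0.08), np.int64(10)), (np.float64(0.09), np.int64(5)), (np.float64(0.1), np.int64(11)), (np.float64(0.11), np.int64(21)), (np.float64(0.12), np.int64(60)), (np.float64(0.13), np.int64(61)), (np.float64(0.14), np.int64(49)), (np.float64(0.15), np.int64(51)), (np.float64(0.16), np.int64(52)), (np.float64(0.17), np.int64(51)), (np.float64(0.18), np.int64(49)), (np.float64(0.19), np.int64(6)), (np.float64(0.2), np.int64(0)), (np.float64(0.21), np.int64(0)), (np.float64(0.22), np.int64(0))]
normal [-0.36924444 -0.04573696  0.89763174]
(616, 528, 3)
0.8456659619450317
```

View pics/crop1.png

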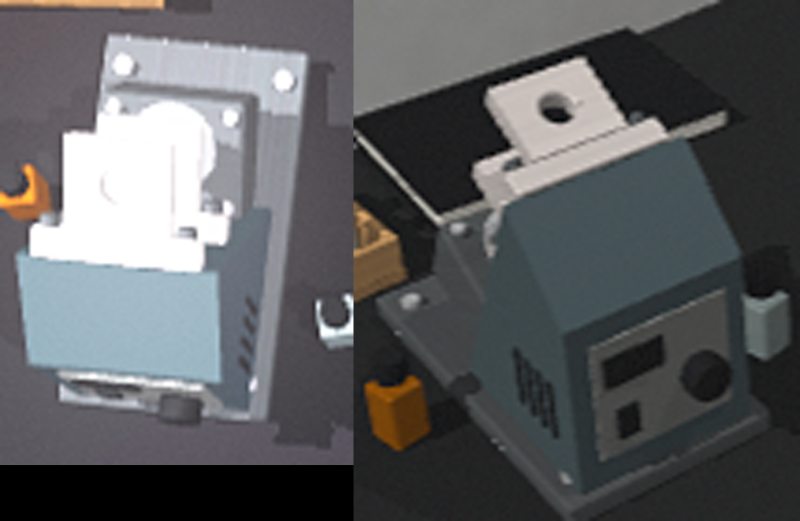

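The crop shows the block's hole clearly in the side view, at about pixel (209.7,254), with its white top face. The top view is overexposed, so I'll use the side view and depth.

```bash
cat > face.py <<'E'
from h import *
from scipy.optimize import least_squares
def ray(n,u,v):
    c=camera_info(n);d=np.linalg.inv(c["mtx"])@[u,v,1];return np.array(c["eye"]),np.array(c["orientation"])@d
# yaw from base plate edge
def onz(n,u,v,z):
    e,d=ray(n,u,v);return e+d*(z-e[2])/d[2]
a=onz("top",265.6,144.8,.014);b=onz("top",255.9,241.5,.014);print("edge",a,b,"yaw",np.degrees(np.arctan2(*(a-b)[[1,0]])))
# edges via base-plate bottom points cloud
c0=ray("side",209.7,254.0)
for n in("side","top"):
    P=cloud(n,np.load(f"{n}0.npy")).reshape(-1,3);P=P[np.isfinite(P).all(1)]
    e,d=c0;X=e+d*(.19-e[2])/d[2]
    k=(np.linalg.norm(P-X,axis=1)<.04)&(P[:,2]>.16);Q=P[k]
    best=None;r=np.random.default_rng(0)
    for _ in range(800):
        t=Q[r.choice(len(Q),3,False)];m=np.cross(t[1]-t[0],t[2]-t[0]);m/=np.linalg.norm(m)+1e-12;m*=np.sign(m[2])
        if abs(m[2]-np.cos(np.radians(26)))>.07: continue
        g=abs((Q-t[0])@m)<.0025
        if best is None or g.sum()>best.sum():best=g
    T=Q[best];cen=T.mean(0);m=np.linalg.svd(T-cen)[2][2];m*=np.sign(m[2])
    print(n,len(Q),len(T),"n",m.round(3),"tilt",np.degrees(np.arccos(m[2])).round(1),"az",np.degrees(np.arctan2(-m[1],-m[0])).round(1),"cen",cen.round(4))
    psi=np.arctan2(-m[1],-m[0])
    for yaw in (psi,):
        th=np.radians(26);zx=np.array([-np.sin(th)*np.cos(yaw),-np.sin(th)*np.sin(yaw),np.cos(th)])
        yx=np.array([-np.sin(yaw),np.cos(yaw),0]);xx=np.cross(yx,zx)
        q=np.c_[(T-cen)@xx,(T-cen)@yx]*1000
        rc=cv2.minAreaRect(q.astype(np.float32));print("rect",rc,"ctr",cen+xx*rc[0][0]/1000+yx*rc[0][1]/1000)
    h=e+d*((cen-e)@m)/(d@m);print("hole",h.round(4))
g=cv2.cvtColor(cv2.imread("pics/side0.png"),cv2.COLOR_BGR2GRAY);print(g[244:264,200:220])
E
python3 face.py
```

```text
edge [0.76755755 0.11633846 0.014     ] [0.55415105 0.12867191 0.014     ] yaw -3.3076289618486348
side 901 736 n [-0.447  0.029  0.894] tilt 26.6 az -3.7 cen [0.6307 0.1861 0.1773]
rect ((1.3484935760498047, -0.5943679809570312), (66.5136489868164, 67.0876693725586), 79.96916198730469) ctr [0.63185679 0.1854538  0.17788862]
hole [0.6386 0.1817 0.1814]
top 992 848 n [-0.443  0.027  0.896] tilt 26.3 az -3.5 cen [0.632  0.1851 0.1777]
rect ((-0.6585617065429688, 3.140501022338867), (66.10155487060547, 66.90560913085938), 0.01517585851252079) ctr [0.63155683 0.18830867 0.17741164]
hole [0.6388 0.1815 0.1812]
[[ 21  19  14  84 138 186 201 198 195 193 191 192 195 195 197 197 198 200
  204 139]
 [ 84 139 186 201 199 194 194 192 190 193 195 196 197 197 196 195 194 197
  201 157]
 [203 198 197 193 193 192 194 194 195 197 198 197 195 194 196 197 194 194
  196 201]
 [194 191 191 192 193 195 196 197 197 196 195 196 197 195 194 195 194 194
  195 197]
 [192 192 194 195 197 198 196 197 199 199 196 195 195 195 194 194 194 194
  193 193]
 [196 197 196 195 195 198 191 178 170 173 182 191 195 194 194 
[... 513 characters left out ...]
 195 194
  194 194]
 [195 194 194 196 199 165  86  20  25  28  24  24  18  74 163 195 195 194
  194 193]
 [194 194 192 193 193 195 173 110  41  14  16  17  71 160 195 195 192 191
  191 193]
 [194 193 191 190 191 194 196 200 194 170 150 167 193 196 195 193 191 193
  195 197]
 [190 190 191 193 193 194 194 194 197 198 195 196 194 193 192 194 197 198
  199 197]
 [193 193 193 193 193 193 192 192 193 192 194 193 195 196 197 198 199 199
  199 200]
 [194 194 192 193 193 191 192 192 192 192 194 197 198 198 198 200 200 199
  200 202]
 [188 193 191 192 193 192 193 195 197 198 198 199 199 200 200 200 202 168
  149 137]
 [180 195 194 193 194 196 197 196 198 198 198 199 199 201 183 152 127 158
  188 190]]
```

Request:
{"op": "apply_moves", "data": {
  "deltas": [
    [[0, 0, -5], [0, 0, 0], 1],
    [[0, 0, 0], [0, 0, 0], 1]
  ]
}}

```text
time: 0.75
tcp_pos: [0.1442, -0.6361, 0.2775]
orientation: [[0.975, 0.221, 0.002], [0.221, -0.975, -0.008], [0.0, 0.008, -1.0]]
ft_force: [-0.3, -0.3, 0.2]
grip_width: 1.001
gripper_force: 0.0
```

Request:
{"op": "apply_moves", "data": {
  "deltas": [
    [[4.3, -2.5, 0], [0, 0, 0], 1],
    [[4.3, -2.5, 0], [0, 0, 0], 1],
    [[4.3, -2.5, 0], [0, 0, 0], 1],
    [[4.3, -2.5, 0], [0, 0, 0], 1],
    [[4.3, -2.5, 0], [0, 0, 0], 1],
    [[4.3, -2.5, 0], [0, 0, 0], 1],
    [[4.3, -2.5, 0], [0, 0, 0], 1],
    [[4.3, -2.5, 0], [0, 0, 0], 1]
  ]
}}

```text
time: 1.75
tcp_pos: [0.4358, -0.3616, 0.2723]
orientation: [[0.975, 0.221, -0.0], [0.221, -0.975, -0.0], [-0.0, 0.0, -1.0]]
ft_force: [-0.1, 0.0, 0.8]
grip_width: 0.998
gripper_force: 0.0
```

Request:
{"op": "apply_moves", "data": {
  "deltas": [
    [[4.3, -2.5, 0], [0, 0, 0], 1],
    [[4.3, -2.5, 0], [0, 0, 0], 1],
    [[4.3, -2.5, 0], [0, 0, 0], 1],
    [[0, 0, 0], [0, 0, -10], 1],
    [[0, 0, 0], [0, 0, -10], 1],
    [[0, 0, 0], [0, 0, -10], 1],
    [[0, 0, 0], [0, 0, -10], 1],
    [[0, 0, 0], [0, 0, -10], 1]
  ]
}}

```text
time: 2.75
tcp_pos: [0.5439, -0.2612, 0.272]
orientation: [[0.452, 0.892, -0.001], [0.892, -0.452, 0.0], [-0.0, -0.001, -1.0]]
ft_force: [-0.5, -0.3, 0.1]
grip_width: 0.999
gripper_force: 0.0
```

```bash
cat > go.py <<'E'
from h import *
from scipy.spatial.transform import Rotation as Ro
def to(pos,R):
    s=monitor.get_state();p=np.array(s["tcp_pos"]);Q=np.array(s["orientation"])
    print("t",round(s["time"],2),"q",np.round(s["qpos"],2).tolist(),"shift cm",(Q.T@(np.array(pos)-p)*100).round(2).tolist(),"turn deg",Ro.from_matrix(Q.T@R).as_rotvec(degrees=True).round(1).tolist())
def down(yaw):
    a=np.radians(yaw);x=np.array([np.cos(a),np.sin(a),0]);z=np.array([0,0,-1.]);return np.c_[x,np.cross(z,x),z]
E
python3 -c "
from go import *
print(monitor.get_state()['tcp_pos']); to([.621,-.196,.25],down(64))"
```

```text
[ 0.54394814 -0.26116753  0.27202099]
t 2.75 q [0.84, 0.24, -0.53, 1.48, 0.12, 1.45, -0.16] shift cm [9.3, 3.92, 2.2] turn deg [-0.0, 0.0, -0.9]
```

Request:
{"op": "apply_moves", "data": {
  "deltas": [
    [[3.1, 1.3, 0], [0, 0, -1], 1],
    [[3.1, 1.3, 0], [0, 0, 0], 1],
    [[3.1, 1.3, 0], [0, 0, 0], 1],
    [[0, 0, 2.2], [0, 0, 0], 1],
    [[0, 0, 0], [0, 0, 0], 1],
    [[0, 0, 0], [0, 0, 0], 1]
  ]
}}

```text
time: 3.5
tcp_pos: [0.6204, -0.1963, 0.2509]
orientation: [[0.443, 0.896, 0.0], [0.896, -0.443, -0.001], [-0.0, 0.0, -1.0]]
ft_force: [-0.4, 0.6, 0.8]
grip_width: 1.001
gripper_force: 0.0
```

```bash
python3 -c "
from go import *
print(monitor.get_state()['tcp_pos']); to([.621,-.196,.151],down(64))"
```

```text
[ 0.62040759 -0.19627716  0.25088496]
t 3.5 q [0.69, 0.36, -0.57, 1.39, 0.19, 1.44, -0.33] shift cm [0.06, 0.04, 9.99] turn deg [0.0, 0.0, -0.3]
```

Request:
{"op": "apply_moves", "data": {
  "deltas": [
    [[0, 0, 3.3], [0, 0, 0], 1],
    [[0, 0, 3.3], [0, 0, 0], 1],
    [[0, 0, 3.3], [0, 0, 0], 1],
    [[0, 0, 0], [0, 0, 0], 1],
    [[0, 0, 0], [0, 0, 0], 0],
    [[0, 0, 0], [0, 0, 0], 0],
    [[0, 0, 0], [0, 0, 0], 0],
    [[0, 0, 0], [0, 0, 0], 0]
  ],
  "grip_force": 45
}}

```text
time: 4.5
tcp_pos: [0.6209, -0.1955, 0.1522]
orientation: [[0.442, 0.897, 0.001], [0.897, -0.442, -0.0], [-0.0, 0.001, -1.0]]
ft_force: [0.0, 0.3, -0.4]
grip_width: 0.629
gripper_force: 0.0
```

Request:
{"op": "apply_moves", "data": {
  "deltas": [
    [[0, 0, 0], [0, 0, 0], 0],
    [[0, 0, 0], [0, 0, 0], 0],
    [[0, 0, 0], [0, 0, 0], 0],
    [[0, 0, 0], [0, 0, 0], 0]
  ]
}}

```text
time: 5.0
tcp_pos: [0.6217, -0.1959, 0.152]
orientation: [[0.442, 0.897, 0.003], [0.897, -0.442, -0.001], [0.0, 0.003, -1.0]]
ft_force: [3.7, -1.2, -0.3]
grip_width: 0.297
gripper_force: 44.7
```

Request:
{"op": "apply_moves", "data": {
  "deltas": [
    [[0, 0, -1], [0, 0, 0], 0],
    [[0, 0, -3.5], [0, 0, 0], 0],
    [[0, 0, -3.5], [0, 0, 0], 0],
    [[0, 0, -3.5], [0, 0, 0], 0],
    [[0, 0, -3.5], [0, 0, 0], 0],
    [[0, 0, -3.5], [0, 0, 0], 0],
    [[0, 0, -3.5], [0, 0, 0], 0],
    [[0, 0, -2.0], [0, 0, 0], 0]
  ]
}}

```text
time: 6.0
tcp_pos: [0.6201, -0.1951, 0.3925]
orientation: [[0.442, 0.897, -0.001], [0.897, -0.442, 0.0], [-0.0, -0.001, -1.0]]
ft_force: [0.5, 0.1, -2.5]
grip_width: 0.295
gripper_force: 44.6
```

```bash
cat >> go.py <<'E'
th=np.radians(26);psi=np.radians(-3.5)
zb=np.array([-np.sin(th)*np.cos(psi),-np.sin(th)*np.sin(psi),np.cos(th)]);yb=np.array([-np.sin(psi),np.cos(psi),0]);xb=np.cross(yb,zb)
O=np.array([.6388,.1818,.1813]);RT=np.c_[yb,xb,-zb]
E
python3 - <<'E'
from go import *
from face import ray
e,d=ray("side",209.3,253.7);k=((O-e)@zb)/(d@zb);print("O",e+d*k)
s=monitor.get_state();print(s["tcp_pos"],s["ft_force"],s["gripper_force"])
to(O+zb*.19,RT)
E
```

```text
edge [0.76755755 0.11633846 0.014     ] [0.55415105 0.12867191 0.014     ] yaw -3.3076289618486348
side 901 736 n [-0.447  0.029  0.894] tilt 26.6 az -3.7 cen [0.6307 0.1861 0.1773]
rect ((1.3484935760498047, -0.5943679809570312), (66.5136489868164, 67.0876693725586), 79.96916198730469) ctr [0.63185679 0.1854538  0.17788862]
hole [0.6386 0.1817 0.1814]
top 992 848 n [-0.443  0.027  0.896] tilt 26.3 az -3.5 cen [0.632  0.1851 0.1777]
rect ((-0.6585617065429688, 3.140501022338867), (66.10155487060547, 66.90560913085938), 0.01517585851252079) ctr [0.63155683 0.18830867 0.17741164]
hole [0.6388 0.1815 0.1812]
[[ 21  19  14  84 138 186 201 198 195 193 191 192 195 195 197 197 198 200
  204 139]
 [ 84 139 186 201 199 194 194 192 190 193 195 196 197 197 196 195 194 197
  201 157]
 [203 198 197 193 193 192 194 194 195 197 198 197 195 194 196 197 194 194
  196 201]
 [194 191 191 192 193 195 196 197 197 196 195 196 197 195 194 195 194 194
  195 197]
 [192 192 194 195 197 198 196 197 199 199 196 195 195 195 194 194 194 194
  193 193]
 [196 197 196 195 195 198 191 178 170 173 182 191 195 194 194 
[... 755 characters left out ...]
3 196 195 193 191 193
  195 197]
 [190 190 191 193 193 194 194 194 197 198 195 196 194 193 192 194 197 198
  199 197]
 [193 193 193 193 193 193 192 192 193 192 194 193 195 196 197 198 199 199
  199 200]
 [194 194 192 193 193 191 192 192 192 192 194 197 198 198 198 200 200 199
  200 202]
 [188 193 191 192 193 192 193 195 197 198 198 199 199 200 200 200 202 168
  149 137]
 [180 195 194 193 194 196 197 196 198 198 198 199 199 201 183 152 127 158
  188 190]]
O [0.63955519 0.1818718  0.18166551]
[ 0.6200506  -0.19512064  0.39253497] [ 0.5286798   0.12821662 -2.45453303] 44.644018211402
t 6.0 q [0.66, 0.36, -0.57, 1.12, 0.19, 1.72, -0.31] shift cm [31.43, -22.65, 4.07] turn deg [-25.7, 5.2, -22.3]
```

Request:
{"op": "apply_moves", "data": {
  "deltas": [
    [[3.9, -2.8, 0], [0, 0, 0], 0],
    [[3.9, -2.8, 0], [0, 0, 0], 0],
    [[3.9, -2.8, 0], [0, 0, 0], 0],
    [[3.9, -2.8, 0], [0, 0, 0], 0],
    [[3.9, -2.8, 0], [0, 0, 0], 0],
    [[3.9, -2.8, 0], [0, 0, 0], 0],
    [[3.9, -2.8, 0], [0, 0, 0], 0],
    [[3.9, -2.8, 0], [0, 0, 0], 0]
  ]
}}

```text
time: 7.0
tcp_pos: [0.5562, 0.1844, 0.3905]
orientation: [[0.442, 0.897, -0.003], [0.897, -0.442, -0.002], [-0.003, -0.002, -1.0]]
ft_force: [-0.3, -0.4, -2.5]
grip_width: 0.296
gripper_force: 44.7
```

Request:
{"op": "apply_moves", "data": {
  "deltas": [
    [[0, 0, 0], [-5.1, 1, -4.5], 0],
    [[0, 0, 0], [-5.1, 1, -4.5], 0],
    [[0, 0, 0], [-5.1, 1, -4.5], 0],
    [[0, 0, 0], [-5.1, 1, -4.5], 0],
    [[0, 0, 0], [-5.1, 1, -4.5], 0],
    [[0, 0, 0], [0, 0, 0], 0],
    [[0, 0, 0], [0, 0, 0], 0]
  ]
}}

```text
time: 7.88
tcp_pos: [0.5573, 0.1831, 0.3911]
orientation: [[0.061, 0.9, 0.432], [0.998, -0.054, -0.029], [-0.003, 0.433, -0.901]]
ft_force: [-0.4, -0.4, -2.7]
grip_width: 0.295
gripper_force: 44.9
```

```bash
sed -i 's/^O=.*RT/O=np.array([.6395,.1819,.1816]);RT/' go.py; python3 - <<'E'
from go import *
s=monitor.get_state();print(s["tcp_pos"],s["ft_force"],s["wrist_torque"],s["gripper_force"])
to(O+zb*.19,RT)
E
```

```text
[0.55734699 0.18307336 0.39107825] [-0.42989195 -0.43733522 -2.67758118] [0.03796636 0.66650336 0.03580522] 44.87687965272926
t 7.88 q [0.37, -0.18, -0.75, 1.68, 0.08, 1.19, -0.47] shift cm [0.39, -1.79, 3.44] turn deg [-0.3, 0.1, 0.1]
```

Request:
{"op": "apply_moves", "data": {
  "deltas": [
    [[0.4, -1.8, 1], [-0.3, 0, 0], 0],
    [[0, 0, 2.5], [0, 0, 0], 0],
    [[0, 0, 2.4], [0, 0, 0], 0],
    [[0, 0, 0], [0, 0, 0], 0],
    [[0, 0, 0], [0, 0, 0], 0]
  ]
}}

```text
time: 8.5
tcp_pos: [0.568, 0.187, 0.3314]
orientation: [[0.059, 0.897, 0.439], [0.998, -0.053, -0.027], [-0.001, 0.44, -0.898]]
ft_force: [0.4, 0.2, -2.0]
grip_width: 0.295
gripper_force: 44.9
```

```bash
python3 - <<'E'
from go import *
s=monitor.get_state();p=np.array(s["tcp_pos"]);Z=np.array(s["orientation"])[:,2]
to(O+zb*.165,RT)
o=[]
for n,c in(("side",(209,250)),("top",(228,178))):
    im,d=capture(n);cv2.imwrite(f"pics/{n}1.png",im);np.save(f"{n}1.npy",d)
    print(n,"tip",proj(n,p+Z*.14),"shoulder",proj(n,p+Z*.128),"collar",proj(n,p+Z*.028),"O",proj(n,O))
    x,y=c;o.append(cv2.resize(im[y-48:y+48,x-32:x+32],None,fx=6.2,fy=6.2,interpolation=cv2.INTER_CUBIC))
cv2.imwrite("pics/crop2.png",np.hstack(o))
E
```

```text
t 8.5 q [0.37, -0.15, -0.78, 1.77, 0.12, 1.07, -0.52] shift cm [-0.08, -0.12, 0.1] turn deg [0.1, 0.0, 0.1]
side tip [210.5271294  244.74158672] shoulder [211.46416475 240.68463501] collar [220.05853412 203.47478847] O [209.30740739 253.74777594]
top tip [211.80976985 182.82081501] shoulder [210.05424388 184.15809899] collar [193.31862586 196.90657109] O [215.84952654 180.88299761]
```

View pics/crop2.png

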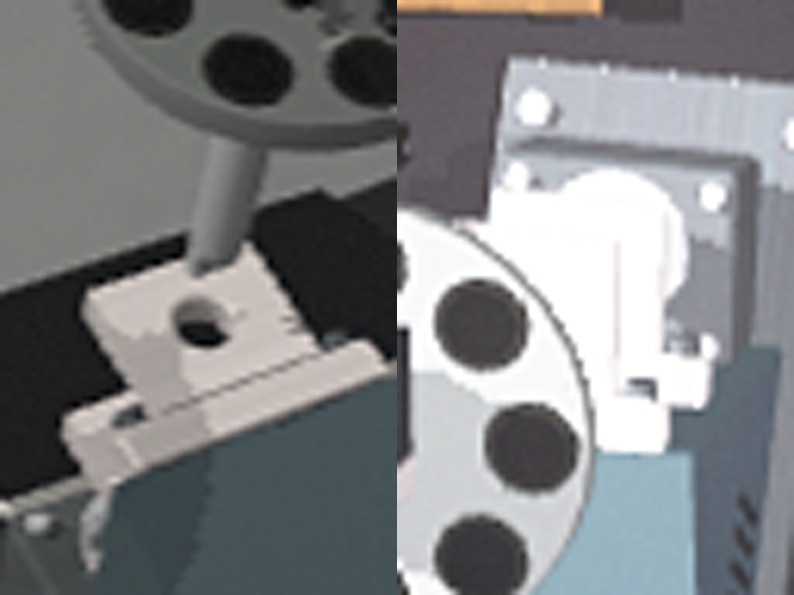

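The side view shows the shaft tip at about (209.7,246), just above the hole. The top view has the hole hidden by the disc. I'll measure both precisely.

```bash
python3 - <<'E'
from go import *
np.set_printoptions(linewidth=220)
g=cv2.cvtColor(cv2.imread("pics/top0.png"),cv2.COLOR_BGR2GRAY);print(g[172:190,206:228])
P=cloud("top",np.load("top0.npy"));r=(P-O)@zb*1000
print(r[172:190,206:228].round(0).astype(int))
# shaft in side1: edges by row relative to predicted axis
s=monitor.get_state();p=np.array(s["tcp_pos"]);Z=np.array(s["orientation"])[:,2]
d=np.load("side1.npy");im=cv2.imread("pics/side1.png").astype(float).mean(2)
for L in np.arange(.04,.130,.008):
    X=p+Z*L;u,v=proj("side",X);c=camera_info("side");zc=(X-c["eye"])@np.array(c["orientation"])[:,2]
    v0=int(round(v));row=d[v0,int(u)-14:int(u)+15];k=np.where((row>0)&(abs(row-zc)<.03))[0]
    uu=u+(v0-v)*(-8.6/37.2)
    if len(k):print(round(L,3),v0,"pred",uu.round(2),"obs",(int(u)-14+k.mean()).round(2),"w",len(k),"depth",(np.median(row[k])-zc+.008).round(4), im[v0,int(u)-6:int(u)+8].round().astype(int))
# disc centre: top cam cloud around disc top (14-22 => TCP+.008 ahead)
for n in("top","side"):
    Q=cloud(n,np.load(n+"1.npy")).reshape(-1,3);Q=Q[np.isfinite(Q).all(1)];w=Q-p;a=w@Z;rad=w-np.outer(a,Z)
    k=(abs(a-.008)<.004)&(np.linalg.norm(rad,axis=1)<.07);T=rad[k];R=np.array(s["orientation"])
    q=np.c_[T@R[:,0],T@R[:,1]]*1000;(cx,cy),rr=cv2.minEnclosingCircle(q.astype(np.float32));print(n,"disc ctr in tool xy mm",cx,cy,"r",rr,"axial",np.median(a[k])*1000)
E
```

```text
[[255 255 255 255 255 255 255 255 255 255 255 255 255 255 255 255 255 255 255 255 255 255]
 [255 255 255 255 255 255 255 255 255 255 255 255 255 255 255 255 255 255 255 255 255 255]
 [255 255 255 255 255 255 255 255 255 255 255 255 255 255 255 255 255 255 255 255 255 255]
 [255 255 255 255 255 255 255 255 255 255 255 255 255 255 255 255 255 255 255 255 255 255]
 [255 255 255 255 255 255 255 247 255 255 255 255 255 255 255 255 255 255 255 255 255 255]
 [255 255 255 255 255 255 242 254 255 255 255 255 255 255 255 255 255 255 255 255 255 255]
 [255 255 255 255 255 253 225 255 255 255 255 255 255 255 255 255 255 255 255 255 255 255]
 [255 255 255 255 255 253 217 255 255 255 255 255 255 255 255 255 255 255 255 255 255 255]
 [255 255 255 255 255 253 223 255 255 255 255 255 255 255 255 255 255 255 255 255 255 255]
 [255 255 255 255 255 254 228 248 255 255 255 255 255 255 255 255 255 255 255 255 255 255]
 [255 255 255 255 255 255 244 226 254 255 255 255 255 255 255 255 255 255 255 255 255 255]
 [255 255 255 255 255 255 255 245 226 253 255 255 255 255 255 255 255 255 255 255 255 255]
 [255 25
[... 9210 characters left out ...]
ed 213.28 obs 213.5 w 10 depth -0.0011 [125 123 137 141 134 125 114 102  89  83  77  76 107 123]
0.112 235 pred 212.58 obs 212.89 w 9 depth -0.0015 [124 123 131 139 136 126 118 104  90  84  81  84  83  60]
0.12 238 pred 211.89 obs 212.0 w 9 depth 0.0005 [130 129 131 141 139 131 121 108  94  85  82  78  54  29]
0.128 240 pred 211.42 obs 211.5 w 10 depth -0.0033 [ 29  25  92 133 135 126 115 101  88  83  77  63  40  25]
top disc ctr in tool xy mm -1.4054824113845825 0.3462926149368286 r 54.7670783996582 axial 7.975951815377329
side disc ctr in tool xy mm 0.9684911370277405 -0.9385488629341125 r 56.10343551635742 axial 7.565569213515498<stdin>:5: RuntimeWarning: invalid value encountered in cast
```

```bash
python3 - <<'E'
from go import *
for n,(u,v) in(("top",(216,181)),("side",(209,254))):
    P=cloud(n,np.load(n+"0.npy"));r=(P-O)@zb*1000;w=r[v-8:v+9,u-9:u+10]
    m=~(w>-3.5);m=m.astype(np.uint8);nn,lab,st,ce=cv2.connectedComponentsWithStats(m)
    i=1+st[1:,4].argmax();c=ce[i]+[u-9,v-8];print(n,"hole",c,st[i])
    K=camera_info(n);d=np.array(K["orientation"])@np.linalg.inv(K["mtx"])@[*c,1];e=np.array(K["eye"])
    X=e+d*((O-e)@zb)/(d@zb);print(X,"d in xb,yb mm",(X-O)@xb*1000,(X-O)@yb*1000)
s=monitor.get_state();p=np.array(s["tcp_pos"]);Z=np.array(s["orientation"])[:,2]
t=p+Z*.14-O;print("tip in bearing mm",[round(t@a*1000,2) for a in(xb,yb,zb)])
E
```

```text
top hole [216.12328767 180.35616438] [ 5  3  9 10 73]
[0.64036864 0.18135763 0.18203902] d in xb,yb mm 1.0014914575787373 -0.4883250492932167
side hole [209.01886792 254.11320755] [ 5  5  9  7 53]
[0.63910077 0.18280947 0.18137857] d in xb,yb mm -0.5051277913206318 0.8834036674534465
tip in bearing mm [np.float64(1.9), np.float64(0.79), np.float64(26.65)]
```

Request:
{"op": "apply_moves", "data": {
  "deltas": [
    [[-0.06, -0.16, 0], [0.1, 0, 0], 0],
    [[0, 0, 1.2], [0, 0, 0], 0],
    [[0, 0, 1.2], [0, 0, 0], 0],
    [[0, 0, 0], [0, 0, 0], 0],
    [[0, 0, 0], [0, 0, 0], 0]
  ]
}}

```text
time: 9.22
tcp_pos: [0.5765, 0.1854, 0.3081]
orientation: [[0.059, 0.897, 0.437], [0.998, -0.052, -0.028], [-0.003, 0.438, -0.899]]
ft_force: [-0.1, 0.1, -2.3]
grip_width: 0.296
gripper_force: 44.9
```

```bash
cat > tip.py <<'E'
from go import *
s=monitor.get_state();p=np.array(s["tcp_pos"]);Z=np.array(s["orientation"])[:,2]
t=p+Z*.14-O;f=np.array(s["ft_force"]);m=np.array(s["wrist_torque"]);T=lambda v,k:[round(float(v@a*k),2) for a in(xb,yb,zb)]
print("t",round(s["time"],2),"tip xyz mm",T(t,1000),"F",T(f,1),"M",T(m,1),"tilt err deg",np.degrees([-Z@xb,-Z@yb]).round(2),"q",np.round(s["qpos"],2),"grip",round(s["gripper_force"],1))
to(p,RT)
E
python3 tip.py
```

```text
t 9.22 tip xyz mm [-1.25, -0.52, 1.36] F [-1.1, 0.06, -2.02] M [0.05, 0.76, -0.02] tilt err deg [0.02 0.08] q [ 0.37 -0.11 -0.79  1.8   0.15  1.03 -0.55] grip 44.9
t 9.22 q [0.37, -0.11, -0.79, 1.8, 0.15, 1.03, -0.55] shift cm [0.0, 0.0, 0.0] turn deg [-0.0, 0.1, 0.2]
```

```bash
cat > avg.py <<'E'
from go import *
import sys
A=[];F=[];Zs=[]
for i in range(int(sys.argv[1]) if len(sys.argv)>1 else 6):
    im,d=capture("side");s=monitor.get_state();p=np.array(s["tcp_pos"]);Z=np.array(s["orientation"])[:,2]
    B=np.c_[xb,yb,zb];A.append((p+Z*.14-O)@B*1000);F.append(np.array(s["ft_force"])@B);Zs.append(np.degrees([-Z@xb,-Z@yb]))
print("t",s["time"],"tip",np.mean(A,0).round(2),"sd",np.std(A,0).round(2),"F",np.mean(F,0).round(1),"tilt",np.mean(Zs,0).round(2),"q7",s["qpos"][6])
cv2.imwrite("pics/last.png",im);np.save("last.npy",d)
E
python3 avg.py
```

```text
t 9.525 tip [-0.79 -0.4   1.83] sd [0.08 0.02 0.08] F [-1.2 -0.  -2.5] tilt [-0.04  0.08] q7 -0.5475940528506164
```

Request:
{"op": "apply_moves", "data": {
  "deltas": [
    [[0.06, 0.1, 0], [0, 0, 0], 0],
    [[0, 0, 0], [0, 0, 0], 0],
    [[0, 0, 0.4], [0, 0, 0], 0],
    [[0, 0, 0.4], [0, 0, 0], 0],
    [[0, 0, 0], [0, 0, 0], 0]
  ]
}}

```text
time: 10.15
tcp_pos: [0.5808, 0.1855, 0.3009]
orientation: [[0.059, 0.898, 0.437], [0.998, -0.052, -0.028], [-0.003, 0.437, -0.899]]
ft_force: [0.0, -0.1, -2.8]
grip_width: 0.293
gripper_force: 44.9
```

```bash
python3 avg.py 3
```

```text
t 10.3 tip [-0.2   0.05 -6.59] sd [0.15 0.08 0.14] F [-1.1 -0.4 -2.6] tilt [0.01 0.09] q7 -0.560037155263189
```

Tongue is inside with no contact force. Continue so the shaft proper enters.

Request:
{"op": "apply_moves", "data": {
  "deltas": [
    [[0.01, 0.03, 0.3], [0, 0, 0], 0],
    [[0, 0, 0.3], [0, 0, 0], 0],
    [[0, 0, 0.3], [0, 0, 0], 0],
    [[0, 0, 0], [0, 0, 0], 0]
  ]
}}

```text
time: 10.8
tcp_pos: [0.5851, 0.1854, 0.2932]
orientation: [[0.059, 0.898, 0.437], [0.998, -0.052, -0.028], [-0.003, 0.438, -0.899]]
ft_force: [0.4, 1.1, -2.1]
grip_width: 0.295
gripper_force: 44.9
```

```bash
python3 avg.py 3
```

```text
t 10.95 tip [  0.2    0.17 -15.49] sd [0.11 0.06 0.09] F [-1.  -0.2 -2.4] tilt [-0.01  0.09] q7 -0.5723476060677333
```

Request:
{"op": "apply_moves", "data": {
  "deltas": [
    [[0, 0, 0.6], [0, 0, 0], 0],
    [[0, 0, 0.8], [0, 0, 0], 0],
    [[0, 0, 0.8], [0, 0, 0], 0],
    [[0, 0, 0.8], [0, 0, 0], 0],
    [[0, 0, 0.8], [0, 0, 0], 0],
    [[0, 0, 0.6], [0, 0, 0], 0],
    [[0, 0, 0], [0, 0, 0], 0],
    [[0, 0, 0], [0, 0, 0], 0]
  ]
}}

```text
time: 11.95
tcp_pos: [0.6046, 0.1845, 0.2544]
orientation: [[0.059, 0.897, 0.438], [0.998, -0.052, -0.028], [-0.003, 0.439, -0.899]]
ft_force: [0.9, -0.8, -2.0]
grip_width: 0.296
gripper_force: 44.9
```

```bash
python3 avg.py 3
```

```text
t 12.1 tip [  0.68   0.29 -59.06] sd [0.02 0.01 0.03] F [-1.1  0.2 -2.7] tilt [-0.05  0.08] q7 -0.6383848950175138
```

Request:
{"op": "apply_moves", "data": {
  "deltas": [
    [[0, -0.03, 0.3], [0, 0, 0], 0],
    [[0, 0, 0.3], [0, 0, 0], 0],
    [[0, 0, 0.3], [0, 0, 0], 0],
    [[0, 0, 0.3], [0, 0, 0], 0],
    [[0, 0, 0], [0, 0, 0], 0]
  ]
}}

```text
time: 12.72
tcp_pos: [0.6094, 0.1839, 0.2427]
orientation: [[0.059, 0.898, 0.437], [0.998, -0.052, -0.028], [-0.003, 0.438, -0.899]]
ft_force: [0.1, 0.3, -2.1]
grip_width: 0.296
gripper_force: 44.9
```

```bash
python3 avg.py 3
```

```text
t 12.875 tip [-5.000e-02  1.200e-01 -7.148e+01] sd [0.1  0.04 0.09] F [-1.6  0.3 -2.4] tilt [-0.01  0.08] q7 -0.6583111361063468
```

Request:
{"op": "apply_moves", "data": {
  "deltas": [
    [[0.01, 0.03, 0.3], [0, 0, 0], 0],
    [[0, 0, 0.3], [0, 0, 0], 0],
    [[0, 0, 0.3], [0, 0, 0], 0],
    [[0, 0, 0.3], [0, 0, 0], 0],
    [[0, 0, 0], [0, 0, 0], 0]
  ]
}}

```text
time: 13.5
tcp_pos: [0.6149, 0.1837, 0.2321]
orientation: [[0.059, 0.897, 0.437], [0.998, -0.052, -0.028], [-0.003, 0.438, -0.899]]
ft_force: [-0.2, -0.7, -3.2]
grip_width: 0.293
gripper_force: 44.9
```

```bash
python3 avg.py 3
```

```text
t 13.65 tip [  0.18   0.16 -83.49] sd [0.05 0.01 0.07] F [-2.1 -0.3 -2.7] tilt [-0.    0.09] q7 -0.6793658822847417
```

Request:
{"op": "apply_moves", "data": {
  "deltas": [
    [[0, 0, 0.4], [0, 0, 0], 0],
    [[0, 0, 0.4], [0, 0, 0], 0],
    [[0, 0, 0.4], [0, 0, 0], 0],
    [[0, 0, 0.2], [0, 0, 0], 0],
    [[0, 0, 0], [0, 0, 0], 0],
    [[0, 0, 0], [0, 0, 0], 0]
  ]
}}

```text
time: 14.4
tcp_pos: [0.6211, 0.1834, 0.22]
orientation: [[0.059, 0.897, 0.438], [0.998, -0.052, -0.028], [-0.003, 0.439, -0.899]]
ft_force: [0.3, -0.2, -3.4]
grip_width: 0.294
gripper_force: 44.9
```

```bash
python3 avg.py 3
```

```text
t 14.55 tip [  0.3    0.15 -97.33] sd [0.02 0.01 0.01] F [-1.9 -0.3 -2.5] tilt [-0.02  0.09] q7 -0.7039128846470704
```

Request:
{"op": "apply_moves", "data": {
  "deltas": [
    [[0, 0, 0.2], [0, 0, 0], 0],
    [[0, 0, 0.15], [0, 0, 0], 0],
    [[0, 0, 0], [0, 0, 0], 0],
    [[0, 0, 0], [0, 0, 0], 0]
  ]
}}

```text
time: 15.05
tcp_pos: [0.6226, 0.1833, 0.2168]
orientation: [[0.059, 0.897, 0.438], [0.998, -0.052, -0.028], [-0.003, 0.438, -0.899]]
ft_force: [0.1, -0.2, -3.2]
grip_width: 0.295
gripper_force: 44.9
```

```bash
python3 avg.py 3
```

```text
t 15.2 tip [   0.28    0.18 -100.89] sd [0.01 0.02 0.02] F [-2.1  0.3 -3.2] tilt [-0.01  0.09] q7 -0.7100743507379844
```

Request:
{"op": "apply_moves", "data": {
  "deltas": [
    [[0, 0, 0.1], [0, 0, 0], 0],
    [[0, 0, 0.1], [0, 0, 0], 0],
    [[0, 0, 0], [0, 0, 0], 0],
    [[0, 0, 0], [0, 0, 0], 0]
  ]
}}

```text
time: 15.7
tcp_pos: [0.6235, 0.1832, 0.215]
orientation: [[0.059, 0.897, 0.438], [0.998, -0.052, -0.028], [-0.003, 0.439, -0.899]]
ft_force: [0.3, -0.5, -3.7]
grip_width: 0.298
gripper_force: 44.9
```

```bash
python3 avg.py 3
```

```text
t 15.85 tip [   0.27    0.17 -102.91] sd [0.01 0.02 0.01] F [-1.7 -0.5 -2.9] tilt [-0.01  0.09] q7 -0.7136577795631087
```

Request:
{"op": "apply_moves", "data": {
  "deltas": [
    [[0, 0, 0.1], [0, 0, 0], 0],
    [[0, 0, 0.1], [0, 0, 0], 0],
    [[0, 0, 0.1], [0, 0, 0], 0],
    [[0, 0, 0], [0, 0, 0], 0],
    [[0, 0, 0], [0, 0, 0], 0]
  ]
}}

```text
time: 16.48
tcp_pos: [0.6248, 0.1831, 0.2123]
orientation: [[0.059, 0.897, 0.438], [0.998, -0.052, -0.028], [-0.003, 0.439, -0.899]]
ft_force: [-0.3, -0.3, -3.5]
grip_width: 0.298
gripper_force: 44.9
```

```bash
python3 avg.py 3
```

```text
t 16.625 tip [   0.27    0.11 -105.91] sd [0.01 0.01 0.01] F [-1.1 -0.5 -2.7] tilt [-0.01  0.09] q7 -0.7189684779795292
```

Request:
{"op": "apply_moves", "data": {
  "deltas": [
    [[0, 0, 0.1], [0, 0, 0], 0],
    [[0, 0, 0.1], [0, 0, 0], 0],
    [[0, 0, 0.1], [0, 0, 0], 0],
    [[0, 0, 0.1], [0, 0, 0], 0],
    [[0, 0, 0], [0, 0, 0], 0]
  ]
}}

```text
time: 17.25
tcp_pos: [0.6266, 0.1829, 0.2086]
orientation: [[0.059, 0.897, 0.438], [0.998, -0.052, -0.028], [-0.003, 0.439, -0.899]]
ft_force: [-0.0, 0.1, -3.0]
grip_width: 0.295
gripper_force: 44.9
```

```bash
python3 avg.py 3; python3 - <<'E'
import cv2
im=cv2.imread('pics/last.png')[190:300,140:290];cv2.imwrite('pics/crop3.png',cv2.resize(im,None,fx=5,fy=5,interpolation=cv2.INTER_CUBIC))
E
```

```text
t 17.4 tip [ 2.8000e-01  9.0000e-02 -1.0994e+02] sd [0.02 0.   0.01] F [-1.6  0.3 -2.6] tilt [-0.01  0.09] q7 -0.7260837547799486
```

View pics/crop3.png

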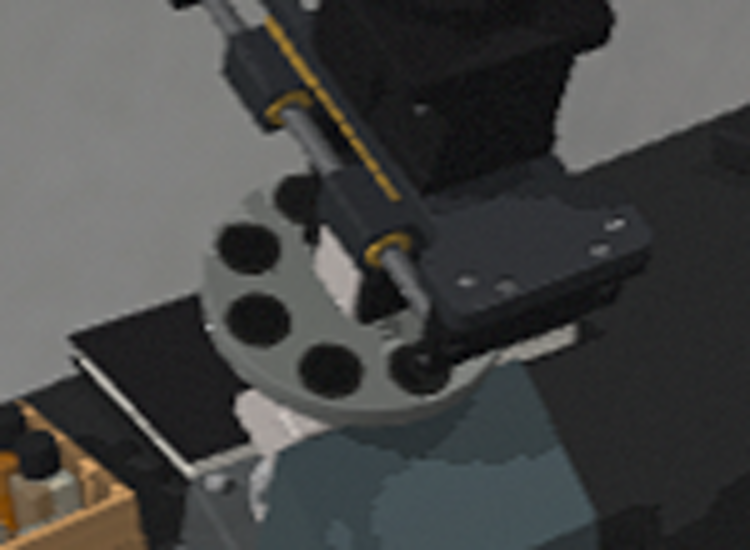

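The disc sits just above the upper block and the gripper still holds the hub, so the tongue has evidently entered the slot without turning. I'll go on to the seat.

Request:
{"op": "apply_moves", "data": {
  "deltas": [
    [[0, 0, 0.1], [0, 0, 0], 0],
    [[0, 0, 0.1], [0, 0, 0], 0],
    [[0, 0, 0.05], [0, 0, 0], 0],
    [[0, 0, 0], [0, 0, 0], 0],
    [[0, 0, 0], [0, 0, 0], 0]
  ]
}}

```text
time: 18.02
tcp_pos: [0.6276, 0.1831, 0.2068]
orientation: [[0.059, 0.897, 0.438], [0.998, -0.052, -0.029], [-0.003, 0.439, -0.899]]
ft_force: [-6.1, -1.7, 3.1]
grip_width: 0.296
gripper_force: 44.9
```

```bash
python3 avg.py 3
```

```text
t 18.175 tip [   0.36    0.22 -112.08] sd [0.   0.01 0.  ] F [-3.3 -0.5  4. ] tilt [-0.02  0.1 ] q7 -0.7305783316380138
```

Contact comes right at −112 mm, so the collar is home. Release and withdraw along the axis.

Request:
{"op": "apply_moves", "data": {
  "deltas": [
    [[0, 0, 0], [0, 0, 0], 0.7],
    [[0, 0, 0], [0, 0, 0], 0.7],
    [[0, 0, 0], [0, 0, 0], 0.7],
    [[0, 0, 0], [0, 0, 0], 0.7],
    [[0, 0, 0], [0, 0, 0], 0.7]
  ]
}}

```text
time: 18.8
tcp_pos: [0.6278, 0.183, 0.2065]
orientation: [[0.059, 0.897, 0.438], [0.998, -0.052, -0.028], [-0.003, 0.439, -0.899]]
ft_force: [-0.5, 0.0, -1.3]
grip_width: 0.685
gripper_force: 0.0
```

Request:
{"op": "apply_moves", "data": {
  "deltas": [
    [[0, 0, -1], [0, 0, 0], 0.7],
    [[0, 0, -2], [0, 0, 0], 0.7],
    [[0, 0, -3], [0, 0, 0], 0.7],
    [[0, 0, -3], [0, 0, 0], 0.7],
    [[0, 0, -3], [0, 0, 0], 0.7],
    [[0, 0, -2], [0, 0, 0], 0.7],
    [[0, 0, 0], [0, 0, 0], 0.7]
  ]
}}

```text
time: 19.68
tcp_pos: [0.5667, 0.1876, 0.3344]
orientation: [[0.058, 0.896, 0.441], [0.998, -0.051, -0.028], [-0.003, 0.442, -0.897]]
ft_force: [-0.1, -0.1, 0.0]
grip_width: 0.702
gripper_force: 0.0
```

```bash
python3 - <<'E'
from go import *
im,d=capture("side");P=cloud("side",d)
im2,d2=capture("top");P2=cloud("top",d2)
for n,P in(("side",P),("top",P2)):
    h=(P-O)@np.c_[xb,yb,zb]*1000;k=(np.hypot(h[...,0],h[...,1])<55)&(h[...,2]>5)&(h[...,2]<45)
    q=h[k&(h[...,2]<40)];m=q[abs(q[:,2]-np.median(q[:,2]))<5];pl=np.linalg.lstsq(np.c_[m[:,:2],np.ones(len(m))],m[:,2],rcond=None)[0]
    print(n,len(m),"disc top (expect 20)",pl.round(3))
for n in("side","top"):print([(round(r["conf"],2),np.round(r["pixel"])) for r in cut_out("vial0",n)])
cv2.imwrite("pics/crop4.png",cv2.resize(im[180:370,130:420],None,fx=2.7,fy=2.7))
s=monitor.get_state();print(s["tcp_pos"],s["ft_force"],s["grip_width"])
E
```

```text
side 1955 disc top (expect 20) [ 3.0000e-03 -8.0000e-03  2.0836e+01]
top 2172 disc top (expect 20) [ 3.0000e-03 -3.0000e-03  2.0351e+01]
[(0.81, array([383., 335.])), (0.78, array([396., 253.])), (0.77, array([263., 309.])), (0.7, array([311., 252.])), (0.63, array([167., 331.]))]
[(0.59, array([330., 325.])), (0.52, array([445., 243.])), (0.5, array([381., 175.])), (0.2, array([216., 181.]))]
[0.56614575 0.18641558 0.33070299] [ 1.15065524  0.11484668 -0.10937766] 0.6999923390721354
```

View pics/crop4.png

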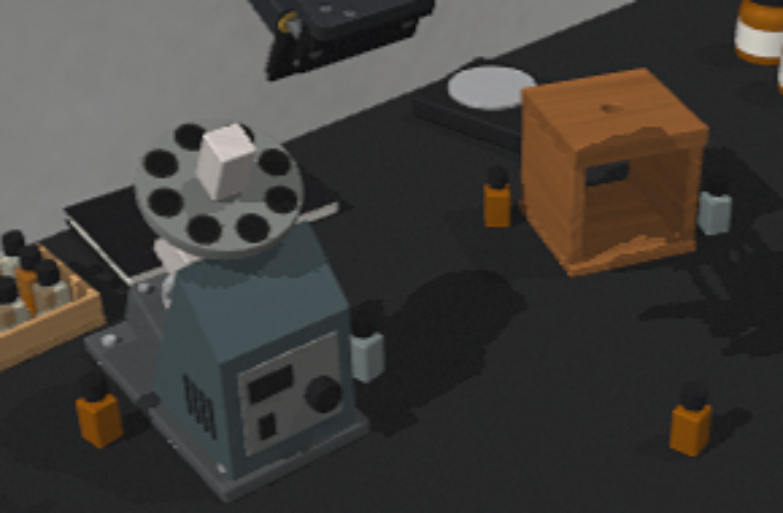

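The picture shows the wheel seated square on the block (disc top at about 20 mm, as it should be), the gripper clear, and all five vials upright.

```bash
python3 -c "
from plant import arm
print(arm.sign_off())"
```

```text
the job is handed in; nothing more can be done
None
```

The vial wheel is back in the mixer: collar home on the upper block (shaft end measured at 112 mm), wheel released, gripper clear and all five vials upright. The tongue dropped into the drive slot without any turning. The job was handed in after about 20 s of the 64 s allowed; no verdict came back.

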